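# Weigh the round potato basket on the hanging kitchen scale

### The arm

A 7-joint arm with a two-finger parallel gripper is mounted at the origin on the work surface. World frame = base frame: x ahead of the robot, y to its left, z up, the work surface at z = 0. Lengths are in m, angles in rad, forces in N, time in s.
With the tool pointing down it reaches from about 0.425 to 0.925 m from the base axis. Payload 6.8 kg.
Tool frame: the origin (TCP) lies at the very end of the fingers, on their centre line; the grasp point (between the pads) lies 19 mm behind it (bot.grasp_offset is the distance from the TCP to the grasp point, in m); z points along the fingers, y is the direction in which the jaws open and shut (so a half turn about z gives the same grasp; the last joint's range is limited). The gripper opens to 85 mm and grips with 20 to 120 N. Pads are 22 mm wide; open, the fingers measure 114 mm over their backs; the gripper's body (76 mm by 85 mm) begins 54 mm behind the grasp point. The pads swing forward as they close: fully open they stand 13 mm farther back than shut.
Start: joints at [-0.108, 0.477, 0.022, 1.555, -0.011, 1.109, -0.083], TCP at [0.675, 0, 0.231] pointing down, gripper open.
Joint ranges: [-2.96, 2.96], [-0.34, 2.1], [-1.41, 1.46], [0.24, 2.44], [-1.37, 4.51], [0.17, 1.92], [-2.96, 2.96]. Speed limits (rad/s): [2.39, 2.39, 3.14, 3.14, 3.14, 3.14, 3.14].

### API

Orientations are given as a unit quaternion [w, x, y, z].
In Python, from station import monitor, cams, bot, finder gives the robot as it stands.
- The arm moves only by the tool jog_arm, never from a script. Its argument "plan" is a list of rows, each an object of numbers: "x", "y", "z": the shift along the tool's x, y, z as a fraction of full scale; "wx", "wy", "wz": the turn, a rotation vector about the tool's x, y, z as a fraction of full scale. A call has 1 to 12 rows; each row is the pose to reach, as a shift and turn from the pose measured when the call began, along the tool's axes at that moment, turning the shorter way round; what a row does not reach only later rows make up. Full scale, the value 1, is 20 cm for a shift and 180 degrees for a turn. A row lasts 1/12 s, in which the tool goes at most 41.7 mm and 7.16 degrees, less where a joint would pass 70% of its speed; a pose out of reach is approached as far as the arm can. A call with a number of a shift or a turn outside -1 to 1 is refused whole. A call with a gripper value outside its range is refused whole. "hand" is the opening, from -1 (shut) to 1 (fully open), set as the call begins (left out, the last holds). The fingers move at their own pace and stop on an object; "grip_force" is the grip in N (left out, the last holds). Time passes only in rows, so rows that repeat a pose let the fingers close. It gives the time, the measured TCP pose, the force and the opening at its end, in the units of the state.
- monitor.get_obs(): the state, without advancing time (a new reading comes with each control period).
- cams.read_camera(name): name is "scene" or "side" or "wrist"; returns the picture (420x560x3 uint8, red, green, blue); there is no depth.
- cams.get_calibration(name): a dict with "fx", "fy", "cx", "cy" (pixels), "extrinsics" (4x4, takes a point from world to camera coordinates). Camera axes: x right, y down, z forward; pixel columns grow to the right and rows downward; lengths in m; the calibration is good to about 2 mm. The wrist camera is an equidistant fisheye: a pixel r from the principal point sees the ray r / f radians off the axis. A picture is of the moment at which its call begins: read the wrist's pose just before it. get_calibration takes no time and is no camera call; for the wrist camera it gives the pose at the moment of the call.
- bot.hand_in(): hands the job in, once; it reports no verdict.
Trained networks look in the newest picture that a camera, given by its name, has taken for a name from the list of things; names that differ only in an ending like _2 or _b are one class to them, and where a whole thing is asked for, a point or a joint stands for the part that bears it (a point fixed in the world has none). Each returns a list of dicts, best first, with "confidence" (0 to 1); they miss things now and then, are a little off and sometimes report something else, mostly with a low value. They report only what shows in the picture. A call takes as long as a camera call.
- finder.find_in(camera, target): "bbox" ([left, top, width, height] in pixels, round what is visible of it).
- finder.place_of(camera, target): "location" ([column, row] in pixels: a listed point, or the origin of a listed thing).
The state is a dict: "t": time; "q": joint angles; "joint_vel": joint speeds; "joint_torque": joint torques, N m; "eef_pos": TCP position; "tool_rot": TCP orientation; "contact_force": force on the tool from outside, world axes, zero at the start; "torque": the same for the moment, N m; "gripper_width": opening from 0.0 (shut) to 1.0 (fully open).
Only numpy, scipy, OpenCV 4.12 (cv2) and the standard library are available. Lean on these libraries where they do the work, as an engineer would, in place of code of your own. Each camera call takes 0.05 s, during which the arm holds its last target. There are 200 camera calls.

### The job

Hang the round basket of potatoes by its wire handle on the hook of the spring scale. Lower it slowly so that the spring takes up the weight before you let go, never letting the basket drop on the spring, and leave it hanging freely with the pointer at rest. Leave the square basket where it stands.

Things in the scene. Friction and masses are not known exactly. Their poses are not given: they have to be found in the camera images.
- round_basket_grip (a point): Centre of the wood grip block (18 x, 30 y, 58 z mm) of the round wire potato basket (116 mm wide, ~0.5 kg). Its underside lies 183 mm below, potato tops 112 below. Block stands on the peak of a rigid 7 mm wire handle in the y-z plane: wire centre 28 mm below this point, sloping down to legs at y +-54. The hook passes under the peak, along x, either way round. z up.
- square_basket_grip (a point): Bystander: the same sort of wire potato basket but with a square body, 112 by 112 mm, with the same handle and grip block; the point is the centre of its grip block, 183 mm above the worktop. It stands on the other side of the scale from the round one; which is left and which right varies. Leave it alone.
- hook_seat (a point): Top of the lowest part of the scale's hook, an 8 mm bar, 234 mm up unloaded; moves with the hook. x is level, from the hook's open upturned tip (41 mm along -x, 24 mm higher) to the scale's rod (105 mm along +x; rod top 274 mm up). Faces roughly to the robot. Handle enters along +x: wire above the tip, potatoes below the bar, basket x parallel to this x. Pedestal 15 mm high below.
- pointer (a joint): Reading of the scale: how far the hook with its black carriage and thin red pointer has sunk down the rod, in m; 0 unloaded, stop at 0.055. Spring 0.18 N per mm, lightly damped. The basket (0.4 to 0.63 kg) settles at 0.021 to 0.035.

How it is judged:
By the outcome, as a careful person would: the job done as asked, in the order asked, and still so for the second after the job is handed in, with the robot touching nothing.
It also fails if it takes over 56 s, if anything falls off the work surface, if the arm or the gripper's body presses on something with over 40 N, if the wrist force passes 120 N, or if a joint passes its speed limit or range.

## Working session

There is one attempt and no reset: what is moved stays moved. The work goes in short steps, Python scripts to look and compute and a tool call to move; the robot and the scene stay as the last step left them, time stands still between calls to the robot, and variables do not carry over. Pictures are saved under pics/ and viewed, about 8 in all and at most 12, crops included, and the job is handed in when it is done.

Besides the shell and the picture viewer there is one more tool, called as name(argument=value, ...), one argument or row to a line, values as JSON. jog_arm: Moves the arm, as the interface text tells. Shift numbers are shares of 20 cm and turn numbers shares of 180 degrees, none past 1 either way. Its arguments: {"type":"object","properties":{"plan":{"type":"array","items":{"type":"object","properties":{"x":{"type":"number","minimum":-1,"maximum":1},"y":{"type":"number","minimum":-1,"maximum":1},"z":{"type":"number","minimum":-1,"maximum":1},"wx":{"type":"number","minimum":-1,"maximum":1},"wy":{"type":"number","minimum":-1,"maximum":1},"wz":{"type":"number","minimum":-1,"maximum":1}}}},"hand":{"type":"number"},"grip_force":{"type":"number"}},"required":["plan"]}

```bash
mkdir -p pics; ls
cat > h.py <<'E'
import numpy as np, cv2
from station import monitor, cams, bot, finder
def tri(obs):
    # obs: list of (cal, uv) pinhole
    A=[];b=[]
    for c,uv in obs:
        E=np.array(c["extrinsics"]);R=E[:3,:3];o=-R.T@E[:3,3]
        d=R.T@np.array([(uv[0]-c["cx"])/c["fx"],(uv[1]-c["cy"])/c["fy"],1]);d/=np.linalg.norm(d)
        P=np.eye(3)-np.outer(d,d);A.append(P);b.append(P@o)
    A=np.vstack(A);b=np.hstack(b);x,*_=np.linalg.lstsq(A,b,rcond=None)
    return x,np.linalg.norm(A@x-b)
def save(n,im): cv2.imwrite("pics/"+n,cv2.cvtColor(im,cv2.COLOR_RGB2BGR))
E
python3 - <<'E'
from h import *
P={}
ims=[]
for c in("scene","side"):
    ims.append(cams.read_camera(c))
    for t in("round_basket_grip","square_basket_grip","hook_seat"):
        r=finder.place_of(c,t);P[c,t]=r;print(c,t,[(np.round(a["location"]),round(a["confidence"],2)) for a in r[:3]])
for t in("round_basket_grip","square_basket_grip","hook_seat"):
    try:print(t,tri([(cams.get_calibration(c),P[c,t][0]["location"]) for c in("scene","side")]))
    except Exception as e:print(e)
for c in("scene","side"):
    E=np.array(cams.get_calibration(c)["extrinsics"]);print(c,-E[:3,:3].T@E[:3,3],E[2,:3])
save("scene.png",ims[0]);save("side.png",ims[1]);print(monitor.get_obs())
E
```

```text
pics
scene round_basket_grip [(array([378., 192.]), 0.98)]
scene square_basket_grip [(array([146., 227.]), 0.56)]
scene hook_seat [(array([242., 202.]), 0.82)]
side round_basket_grip []
side square_basket_grip [(array([300., 164.]), 0.85)]
side hook_seat [(array([289., 193.]), 0.9)]
list index out of range
square_basket_grip (array([ 0.53047013, -0.27566632,  0.19098944]), np.float64(0.0007949728821111021))
hook_seat (array([ 0.55707316, -0.05088504,  0.23310001]), np.float64(0.0038920885905857844))
scene [ 1.49812205 -0.21004951  0.8388976 ] [-0.810948    0.20671229 -0.54738778]
side [0.56203602 0.86275078 0.75805851] [ 0.02037615 -0.84964273 -0.52696493]
{'t': 0.4, 'q': array([-0.10811326,  0.47712173,  0.02240451,  1.55552266, -0.01148978,
        1.10934623, -0.08311521]), 'joint_vel': array([ 0.00122206, -0.00102203,  0.00034022, -0.00134239,  0.00071224,
        0.00017614, -0.00088007]), 'joint_torque': array([-2.16303852e-03, -5.95635116e+01,  1.60374552e+00, -2.81120646e+01,
        1.23616020e-02,  3.95842450e-03, -9.77471842e-06]), 'eef_pos': array([6.74929409e-01, 1.56252663e-06, 2.31174429e-01]), 'tool_rot': array([-8.64267299e-05,  7.07115183e-01,  7.07098367e-01, -1.03215946e-04]), 'contact_force': array([ 0.13929652, -0.13833797, -0.06638091]), 'torque': array([ 0.01124027, -0.01671012, -0.04801569]), 'gripper_width': 0.9998174608993265}
```

View pics/scene.png

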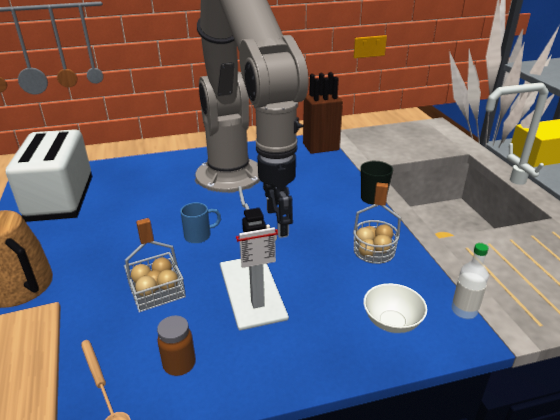

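View pics/side.png

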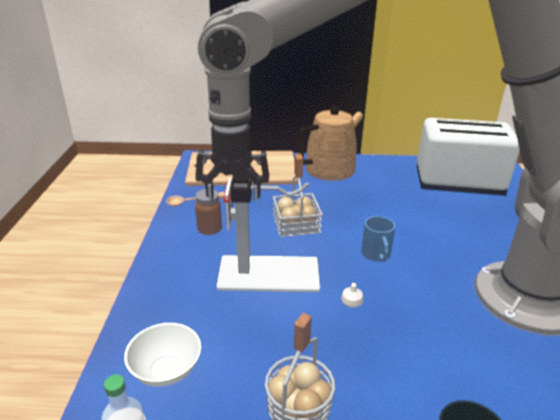

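The scene view shows the round basket at right (grip 378,192), the square one at left (146,229), and the scale between them (plate corners about 221,263 / 254,257 / 287,318 / 236,325). In the side view the round grip is at about (302,332), which the network missed. The hook points right, towards the robot, with its tip near (305,183).

Run:
```python
from h import *
s,d=cams.get_calibration("scene"),cams.get_calibration("side")
print("round",tri([(s,(378,193)),(d,(302,332))]))
def onz(c,uv,z):
    E=np.array(c["extrinsics"]);R=E[:3,:3];o=-R.T@E[:3,3]
    v=R.T@np.array([(uv[0]-c["cx"])/c["fx"],(uv[1]-c["cy"])/c["fy"],1]);return (o+v*(z-o[2])/v[2]).round(3)
for p in[(221,263),(254,257),(287,318),(236,325)]:print("plate scene",onz(s,p,.015))
for p in[(224,257),(319,260),(319,290),(219,288)]:print("plate side",onz(d,p,.015))
print("seat z",onz(s,(242,202),.234),onz(d,(289,193),.234))
print("legs", onz(s,(357,213),.11),onz(s,(399,210),.11))
```

```text
round (array([0.5311086 , 0.30508837, 0.18325892]), np.float64(0.005837478316246234))
plate scene [ 0.49  -0.108  0.015]
plate scene [ 0.488 -0.018  0.015]
plate scene [0.725 0.007 0.015]
plate scene [ 0.716 -0.11   0.015]
plate side [ 0.718 -0.097  0.015]
plate side [ 0.48  -0.095  0.015]
plate side [0.485 0.017 0.015]
plate side [0.715 0.019 0.015]
seat z [ 0.552 -0.053  0.234] [ 0.559 -0.045  0.234]
legs [0.496 0.265 0.11 ] [0.513 0.38  0.11 ]
```

jog_arm(
  plan=[
    {"z": -0.2},
    {"z": -0.5, "wz": 0.04},
    {"z": -0.8, "x": 0.1, "wz": 0.08},
    {"z": -0.8, "x": 0.3, "y": -0.2, "wz": 0.12},
    {"z": -0.8, "x": 0.5, "y": -0.4, "wz": 0.16},
    {"z": -0.8, "x": 0.7, "y": -0.6, "wz": 0.2},
    {"z": -0.8, "x": 0.9, "y": -0.7, "wz": 0.24},
    {"z": -0.8, "x": 1, "y": -0.72, "wz": 0.28},
    {"z": -0.8, "x": 1, "y": -0.72, "wz": 0.32},
    {"z": -0.8, "x": 1, "y": -0.72, "wz": 0.36},
    {"z": -0.8, "x": 1, "y": -0.72, "wz": 0.4},
    {"z": -0.8, "x": 1, "y": -0.72, "wz": 0.4},
  ],
)

```text
invalid input at $.plan[0]: expected keys x, y, z, wx, wy, wz
```

jog_arm(
  plan=[
    {"x": 0, "y": 0, "z": -0.2, "wx": 0, "wy": 0, "wz": 0},
    {"x": 0, "y": 0, "z": -0.4, "wx": 0, "wy": 0, "wz": 0.04},
    {"x": 0.1, "y": 0, "z": -0.6, "wx": 0, "wy": 0, "wz": 0.08},
    {"x": 0.3, "y": -0.2, "z": -0.8, "wx": 0, "wy": 0, "wz": 0.12},
    {"x": 0.5, "y": -0.4, "z": -0.8, "wx": 0, "wy": 0, "wz": 0.16},
    {"x": 0.7, "y": -0.6, "z": -0.8, "wx": 0, "wy": 0, "wz": 0.2},
    {"x": 0.9, "y": -0.7, "z": -0.8, "wx": 0, "wy": 0, "wz": 0.24},
    {"x": 1, "y": -0.72, "z": -0.8, "wx": 0, "wy": 0, "wz": 0.28},
    {"x": 1, "y": -0.72, "z": -0.8, "wx": 0, "wy": 0, "wz": 0.32},
    {"x": 1, "y": -0.72, "z": -0.8, "wx": 0, "wy": 0, "wz": 0.36},
    {"x": 1, "y": -0.72, "z": -0.8, "wx": 0, "wy": 0, "wz": 0.4},
    {"x": 1, "y": -0.72, "z": -0.8, "wx": 0, "wy": 0, "wz": 0.4},
  ],
)

```text
t: 1.4
eef_pos: [0.5303, 0.2011, 0.3915]
tool_rot: [-0.0, 0.988, 0.154, 0.0]
contact_force: [-0.1, -0.4, -0.4]
gripper_width: 1.001
```

```bash
cat >> h.py <<'E'
from scipy.spatial.transform import Rotation as Ro
def tool(o=None):
    o=o or monitor.get_obs();return Ro.from_quat(o["tool_rot"],scalar_first=True),np.array(o["eef_pos"])
def togo(p,jaw_yaw=None):
    "units to reach TCP p with tool pointing down, tool y at world yaw jaw_yaw (deg), mod 180"
    R,t=tool();s=R.inv().apply(np.array(p)-t)/.2
    y=np.radians(jaw_yaw);best=None
    for k in(0,1):
        a=y+k*np.pi;ty=np.array([np.cos(a),np.sin(a),0]);tz=np.array([0,0,-1.]);
        M=Ro.from_matrix(np.c_[np.cross(ty,tz),ty,tz]);w=(R.inv()*M).as_rotvec()/np.pi
        if best is None or np.linalg.norm(w)<np.linalg.norm(best):best=w
    print("shift",s.round(3),"turn",best.round(3))
def wray(cal,uv):
    E=np.array(cal["extrinsics"]);R=E[:3,:3];d=np.array(uv,float)-[cal["cx"],cal["cy"]];r=np.linalg.norm(d);th=r/cal["fx"]
    v=np.r_[d/r*np.sin(th),np.cos(th)];return -R.T@E[:3,3],R.T@v
def wz(cal,uv,z):
    o,v=wray(cal,uv);return (o+v*(z-o[2])/v[2])
E
python3 - <<'E'
from h import *
togo([.531,.305,.4],90)
c=cams.get_calibration("wrist");im=cams.read_camera("wrist");save("w0.png",im)
r=finder.place_of("wrist","round_basket_grip");print([(a["location"],a["confidence"],wz(c,a["location"],.183)) for a in r])
r=finder.place_of("wrist","hook_seat");print([(a["location"],a["confidence"],wz(c,a["location"],.234)) for a in r])
print(c)
E
```

```text
shift [ 0.162 -0.494 -0.043] turn [-0.    -0.     0.099]
[([187.2, 149.7], 0.72, array([0.53301779, 0.30931376, 0.183     ]))]
[([493.1, 233.4], 0.72, array([ 0.55998251, -0.04921193,  0.234     ]))]
{'fx': 325.19226210127806, 'fy': 325.19226210127806, 'cx': 279.3923083048186, 'cy': 206.05855340367685, 'extrinsics': array([[ 3.04548697e-01, -9.52496748e-01, -1.91320839e-04,
         3.02042304e-02],
       [-9.17952796e-01, -2.93557300e-01,  2.66808500e-01,
         4.68832256e-01],
       [-2.54190392e-01, -8.10805574e-02, -9.63749546e-01,
         6.83792833e-01],
       [ 0.00000000e+00,  0.00000000e+00,  0.00000000e+00,
         1.00000000e+00]])}
```

View pics/w0.png

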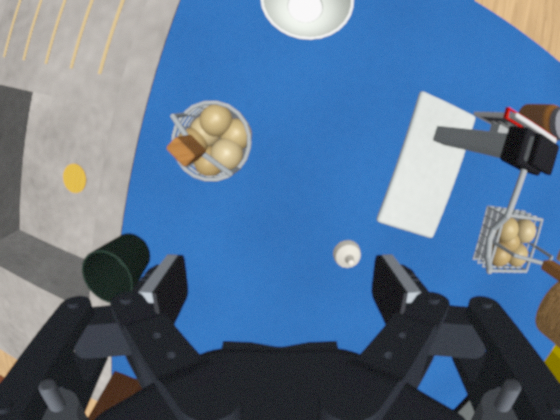

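The wrist view shows the round basket (block 187,150; handle bends at about 174,118 and 230,174), the plate (corners 424,92 / 379,221 / 433,237 / 475,113), and the hook bar running from (523,170) to its tip near (490,268).

Run:
```python
from h import *
c=cams.get_calibration("wrist")
W=lambda uv,z:wz(c,uv,z)[:2]
yaw=lambda a,b:np.degrees(np.arctan2(*(b-a)[::-1]))
for z in(.1,.13):
    a,b=W((174,118),z),W((230,174),z);print("handle",a,b,yaw(a,b),(a+b)/2,np.linalg.norm(a-b))
p=[W(u,.015) for u in[(424,92),(379,221),(433,237),(475,113)]]
print("plate",np.round(p,3),yaw(p[1],p[0]),yaw(p[2],p[3]),yaw(p[2],p[1]))
print("hook",W((490,268),.258),W((523,172),.234),yaw(W((493,233),.234),W((522,172),.234)))
```

```text
handle [0.55512713 0.3592113 ] [0.5034167 0.2619212] -117.99098518838404 [0.52927192 0.31056625] 0.11017863570437025
handle [0.55791857 0.34966217] [0.5097848  0.25910134] -117.99098518838402 [0.53385168 0.30438175] 0.10255791494162755
plate [[ 0.722  0.008]
 [ 0.487  0.004]
 [ 0.49  -0.112]
 [ 0.731 -0.102]] 0.8659515552844611 2.3353142818394894 91.79480330740428
hook [ 0.52746467 -0.04754362] [ 0.64213115 -0.05863604] -5.361601761907947
```

Run:
```python
from h import *
togo([.532,.308,.30],62)
```

```text
shift [ 0.173 -0.512  0.456] turn [0.    0.    0.256]
```

jog_arm(
  plan=[
    {"x": 0.05, "y": -0.15, "z": 0.1, "wx": 0, "wy": 0, "wz": 0.04},
    {"x": 0.1, "y": -0.3, "z": 0.2, "wx": 0, "wy": 0, "wz": 0.08},
    {"x": 0.15, "y": -0.45, "z": 0.3, "wx": 0, "wy": 0, "wz": 0.12},
    {"x": 0.173, "y": -0.512, "z": 0.4, "wx": 0, "wy": 0, "wz": 0.16},
    {"x": 0.173, "y": -0.512, "z": 0.456, "wx": 0, "wy": 0, "wz": 0.2},
    {"x": 0.173, "y": -0.512, "z": 0.456, "wx": 0, "wy": 0, "wz": 0.24},
    {"x": 0.173, "y": -0.512, "z": 0.456, "wx": 0, "wy": 0, "wz": 0.256},
    {"x": 0.173, "y": -0.512, "z": 0.456, "wx": 0, "wy": 0, "wz": 0.256},
    {"x": 0.173, "y": -0.512, "z": 0.456, "wx": 0, "wy": 0, "wz": 0.256},
  ],
)

```text
t: 2.3
eef_pos: [0.5321, 0.308, 0.3001]
tool_rot: [0.0, 0.971, -0.241, -0.0]
contact_force: [-0.6, 0.6, -0.3]
gripper_width: 1.004
```

Run:
```python
from h import *
c=cams.get_calibration("wrist");im=cams.read_camera("wrist");save("w1.png",im)
for z in [.183]:
  r=finder.place_of("wrist","round_basket_grip");print([(a["location"],a["confidence"],wz(c,a["location"],.183)) for a in r])
print(tool()[1],tool()[0].as_matrix().round(3))
```

```text
[([275.2, 201.4], 0.71, array([0.53382327, 0.31139694, 0.183     ]))]
[0.53215928 0.30800308 0.30028368] [[ 0.884 -0.468  0.   ]
 [-0.468 -0.884  0.   ]
 [-0.    -0.    -1.   ]]
```

View pics/w1.png

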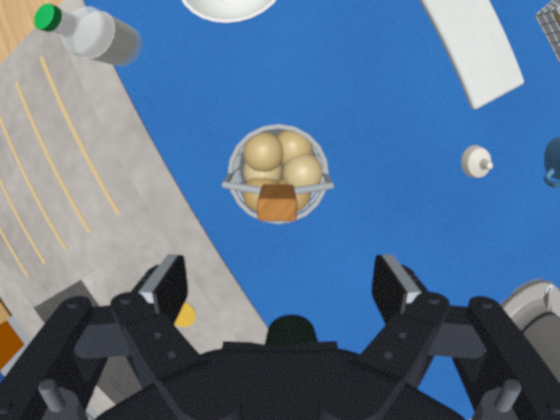

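The handle spans (224,184) to (332,186), parallel to the jaw direction. The block at (277,203) is centred between the fingers.

Run:
```python
from h import *
togo([.533,.310,.168],62)
```

```text
shift [-0.001 -0.011  0.661] turn [-0.     0.     0.001]
```

jog_arm(
  plan=[
    {"x": 0, "y": -0.01, "z": 0.1, "wx": 0, "wy": 0, "wz": 0},
    {"x": 0, "y": -0.01, "z": 0.22, "wx": 0, "wy": 0, "wz": 0},
    {"x": 0, "y": -0.01, "z": 0.33, "wx": 0, "wy": 0, "wz": 0},
    {"x": 0, "y": -0.01, "z": 0.42, "wx": 0, "wy": 0, "wz": 0},
    {"x": 0, "y": -0.01, "z": 0.5, "wx": 0, "wy": 0, "wz": 0},
    {"x": 0, "y": -0.01, "z": 0.56, "wx": 0, "wy": 0, "wz": 0},
    {"x": 0, "y": -0.01, "z": 0.62, "wx": 0, "wy": 0, "wz": 0},
    {"x": 0, "y": -0.01, "z": 0.66, "wx": 0, "wy": 0, "wz": 0},
    {"x": 0, "y": -0.01, "z": 0.66, "wx": 0, "wy": 0, "wz": 0},
  ],
)

```text
t: 3.15
eef_pos: [0.5324, 0.3093, 0.1667]
tool_rot: [0.001, 0.971, -0.241, -0.001]
contact_force: [-0.4, -0.2, -0.2]
gripper_width: 1.002
```

jog_arm(
  plan=[
    {"x": 0, "y": 0, "z": 0, "wx": 0, "wy": 0, "wz": 0},
    {"x": 0, "y": 0, "z": 0, "wx": 0, "wy": 0, "wz": 0},
    {"x": 0, "y": 0, "z": 0, "wx": 0, "wy": 0, "wz": 0},
    {"x": 0, "y": 0, "z": 0, "wx": 0, "wy": 0, "wz": 0},
    {"x": 0, "y": 0, "z": 0, "wx": 0, "wy": 0, "wz": 0},
    {"x": 0, "y": 0, "z": 0, "wx": 0, "wy": 0, "wz": 0},
    {"x": 0, "y": 0, "z": 0, "wx": 0, "wy": 0, "wz": 0},
    {"x": 0, "y": 0, "z": 0, "wx": 0, "wy": 0, "wz": 0},
    {"x": 0, "y": 0, "z": 0, "wx": 0, "wy": 0, "wz": 0},
  ],
  hand=-1,
  grip_force=70,
)

```text
t: 3.9
eef_pos: [0.533, 0.31, 0.1676]
tool_rot: [-0.0, 0.971, -0.241, -0.0]
contact_force: [1.4, 2.4, 5.3]
gripper_width: 0.343
```

Run:
```python
from h import *
c=cams.get_calibration("wrist");a=cams.read_camera("wrist");b=cams.read_camera("side")[200:,150:450]
save("g.png",np.hstack([a[100:380,100:460],cv2.resize(b,(382,280))]))
o=monitor.get_obs();print(o["gripper_width"],o["contact_force"],o["eef_pos"])
```

```text
0.34457218313744875 [-0.65423473  0.23435489  4.98895819] [0.5330511  0.30997106 0.16756349]
```

View pics/g.png

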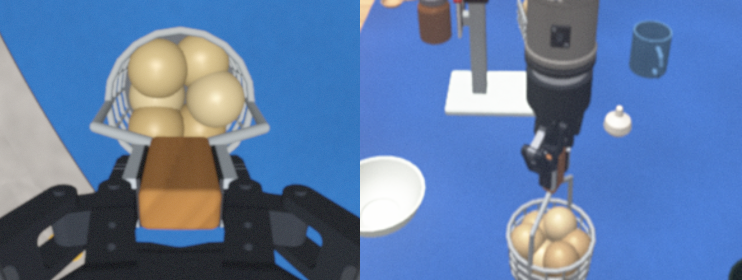

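The block sits squarely between both pads, and the opening of 29 mm matches the 30 mm block. Lifting now.

jog_arm(
  plan=[
    {"x": 0, "y": 0, "z": -0.02, "wx": 0, "wy": 0, "wz": 0},
    {"x": 0, "y": 0, "z": -0.05, "wx": 0, "wy": 0, "wz": 0},
    {"x": 0, "y": 0, "z": -0.1, "wx": 0, "wy": 0, "wz": 0},
    {"x": 0, "y": 0, "z": -0.17, "wx": 0, "wy": 0, "wz": 0},
    {"x": 0, "y": 0, "z": -0.25, "wx": 0, "wy": 0, "wz": 0},
    {"x": 0, "y": 0, "z": -0.33, "wx": 0, "wy": 0, "wz": 0},
    {"x": 0, "y": 0, "z": -0.42, "wx": 0, "wy": 0, "wz": 0},
    {"x": 0, "y": 0, "z": -0.5, "wx": 0, "wy": 0, "wz": 0},
    {"x": 0, "y": 0, "z": -0.57, "wx": 0, "wy": 0, "wz": 0},
    {"x": 0, "y": 0, "z": -0.62, "wx": 0, "wy": 0, "wz": 0},
    {"x": 0, "y": 0, "z": -0.64, "wx": 0, "wy": 0, "wz": 0},
    {"x": 0, "y": 0, "z": -0.64, "wx": 0, "wy": 0, "wz": 0},
  ],
)

```text
t: 5.0
eef_pos: [0.5333, 0.3099, 0.2964]
tool_rot: [-0.001, 0.971, -0.241, 0.0]
contact_force: [-0.0, 0.5, -5.0]
gripper_width: 0.345
```

Run:
```python
from h import *
o=monitor.get_obs();print(o["gripper_width"],o["contact_force"],o["torque"],o["eef_pos"])
P={}
for c in("scene","side"):
    cams.read_camera(c)
    P[c]=finder.place_of(c,"hook_seat");print([(a["location"],a["confidence"]) for a in P[c]])
if P["scene"] and P["side"]:print(tri([(cams.get_calibration(c),P[c][0]["location"]) for c in P]))
c=cams.get_calibration("wrist");im=cams.read_camera("wrist");save("w2.png",im)
print([(a["location"],a["confidence"],wz(c,a["location"],.234)) for a in finder.place_of("wrist","hook_seat")])
togo([.40,.22,.295],91)
togo([.45,.10,.295],91)
togo([.45,-.05,.295],91)
```

```text
0.3450988694346035 [-0.04235421  0.4656029  -5.01024562] [0.07270937 0.01891818 0.00395799] [0.53327905 0.30994006 0.29642924]
[([242.2, 200.3], 0.61)]
[([290.3, 192.3], 0.76)]
(array([ 0.55472653, -0.0504907 ,  0.23621322]), np.float64(0.005082171589153694))
[]
shift [-0.377  0.706 -0.001] turn [ 0.    0.   -0.16]
shift [ 1.24e-01  1.12e+00 -1.00e-03] turn [ 0.    0.   -0.16]
shift [ 0.474  1.783 -0.   ] turn [ 0.    0.   -0.16]
```

jog_arm(
  plan=[
    {"x": 0, "y": 0.02, "z": 0, "wx": 0, "wy": 0, "wz": 0},
    {"x": 0, "y": 0.07, "z": 0, "wx": 0, "wy": 0, "wz": -0.01},
    {"x": 0.01, "y": 0.15, "z": 0, "wx": 0, "wy": 0, "wz": -0.02},
    {"x": 0.01, "y": 0.25, "z": 0, "wx": 0, "wy": 0, "wz": -0.035},
    {"x": 0.02, "y": 0.36, "z": 0, "wx": 0, "wy": 0, "wz": -0.055},
    {"x": 0.03, "y": 0.48, "z": 0, "wx": 0, "wy": 0, "wz": -0.075},
    {"x": 0.03, "y": 0.6, "z": 0, "wx": 0, "wy": 0, "wz": -0.095},
    {"x": 0.04, "y": 0.71, "z": 0, "wx": 0, "wy": 0, "wz": -0.115},
    {"x": 0.045, "y": 0.81, "z": 0, "wx": 0, "wy": 0, "wz": -0.13},
    {"x": 0.05, "y": 0.9, "z": 0, "wx": 0, "wy": 0, "wz": -0.145},
    {"x": 0.054, "y": 0.96, "z": 0, "wx": 0, "wy": 0, "wz": -0.155},
    {"x": 0.054, "y": 0.985, "z": 0, "wx": 0, "wy": 0, "wz": -0.16},
  ],
)

```text
t: 6.3
eef_pos: [0.4493, 0.128, 0.2947]
tool_rot: [0.001, 1.0, 0.008, -0.001]
contact_force: [0.2, -0.1, -3.9]
gripper_width: 0.343
```

Run:
```python
from h import *
togo([.455,-.05,.295],91)
c=cams.get_calibration("wrist");im=cams.read_camera("wrist");save("w3.png",im)
print([(a["location"],a["confidence"],wz(c,a["location"],.234)) for a in finder.place_of("wrist","hook_seat")])
```

```text
shift [ 0.015  0.89  -0.   ] turn [ 0.     0.001 -0.001]
[([518.4, 83.3], 0.93, array([ 0.55885062, -0.04927856,  0.234     ]))]
```

View pics/w3.png

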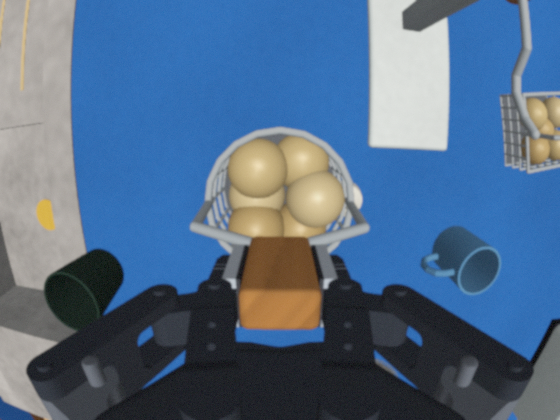

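The wrist view shows the hook bar from (525,20) to its low end near (517,85), then the upturned tip near (534,133). The plate edges are nearly parallel to the tool axes.

Run:
```python
from h import *
c=cams.get_calibration("wrist")
print("seat",wz(c,(518,83),.234),"tip",wz(c,(535,133),.258),"bar",wz(c,(526,45),.234),wz(c,(524,5),.234))
q=[wz(c,p,.015)[:2].round(3) for p in[(370,148),(447,150),(369,10),(449,70)]];print(q)
```

```text
seat [ 0.55958778 -0.04728981  0.234     ] tip [ 0.52298211 -0.04567747  0.258     ] bar [ 0.59205526 -0.0569278   0.234     ] [ 0.62654176 -0.05804323  0.234     ]
[array([0.482, 0.009]), array([ 0.487, -0.108]), array([0.672, 0.014]), array([ 0.602, -0.106])]
```

jog_arm(
  plan=[
    {"x": 0, "y": 0.02, "z": 0, "wx": 0, "wy": 0, "wz": 0},
    {"x": 0, "y": 0.07, "z": 0, "wx": 0, "wy": 0, "wz": 0},
    {"x": 0, "y": 0.15, "z": 0, "wx": 0, "wy": 0, "wz": 0},
    {"x": 0.01, "y": 0.24, "z": 0, "wx": 0, "wy": 0, "wz": 0},
    {"x": 0.01, "y": 0.34, "z": 0, "wx": 0, "wy": 0, "wz": 0},
    {"x": 0.01, "y": 0.45, "z": 0, "wx": 0, "wy": 0, "wz": 0},
    {"x": 0.015, "y": 0.56, "z": 0, "wx": 0, "wy": 0, "wz": 0},
    {"x": 0.015, "y": 0.66, "z": 0, "wx": 0, "wy": 0, "wz": 0},
    {"x": 0.015, "y": 0.75, "z": 0, "wx": 0, "wy": 0, "wz": 0},
    {"x": 0.015, "y": 0.82, "z": 0, "wx": 0, "wy": 0, "wz": 0},
    {"x": 0.015, "y": 0.87, "z": 0, "wx": 0, "wy": 0, "wz": 0},
    {"x": 0.015, "y": 0.89, "z": 0, "wx": 0, "wy": 0, "wz": 0},
  ],
)

```text
t: 7.4
eef_pos: [0.4557, -0.0501, 0.295]
tool_rot: [0.001, 1.0, 0.006, -0.001]
contact_force: [0.0, 0.7, -4.2]
gripper_width: 0.341
```

Run:
```python
from h import *
import time
c=cams.get_calibration("wrist");im=cams.read_camera("wrist")
print([(a["location"],a["confidence"],wz(c,a["location"],.234)) for a in finder.place_of("wrist","hook_seat")])
s=cams.read_camera("side")[100:310,180:460]
save("w4.png",np.hstack([im[:300,80:460],cv2.resize(s,(400,300))]))
print(monitor.get_obs()["eef_pos"])
```

```text
[([282.7, 61.5], 0.82, array([ 0.55930238, -0.05073307,  0.234     ]))]
[ 0.45573536 -0.04776812  0.29494273]
```

View pics/w4.png

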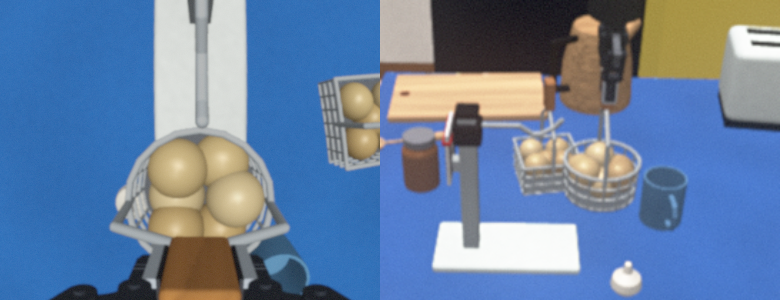

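The hook lies straight ahead in line with the block (column 282, tip at row 125). In the side crop the wire peak is near (606,113) and the tip near (562,117). I'll check the vertical clearance.

Run:
```python
from h import *
d=cams.get_calibration("side");E=np.array(d["extrinsics"]);R=E[:3,:3];o=-R.T@E[:3,3]
s=cams.read_camera("side");save("c.png",cv2.resize(s[130:230,220:370],(750,500),interpolation=cv2.INTER_CUBIC))
for n,u in(("wire",(337.5,179)),("tip",(307.4,182)),("seat",(290,193))):
    v=R.T@np.array([(u[0]-d["cx"])/d["fx"],(u[1]-d["cy"])/d["fy"],1]);print(n,o+v*(-.05-o[1])/v[1])
for n,p in(("wirepeak",[.456,-.05,.282]),("seat",[.558,-.05,.234]),("tip",[.517,-.05,.258])):
    c=R@np.array(p)+E[:3,3];u=np.array([c[0]/c[2]*d["fx"]+d["cx"],c[1]/c[2]*d["fy"]+d["cy"]]);print(n,u,(u-[220,130])*5)
togo([.558,-.05,.295],90);print(monitor.get_obs()["contact_force"])
```

```text
wire [ 0.45691132 -0.05        0.26845985]
tip [ 0.52062847 -0.05        0.25946327]
seat [ 0.55725498 -0.05        0.23122045]
wirepeak [338.41488521 173.37099434] [592.07442603 216.85497171]
seat [289.68763818 191.88375168] [348.43819091 309.4187584 ]
tip [309.06356225 182.63903512] [445.31781124 263.1951756 ]
shift [ 0.511  0.022 -0.001] turn [0.    0.001 0.005]
[ 0.32116404  0.31226182 -4.31451593]
```

View pics/c.png

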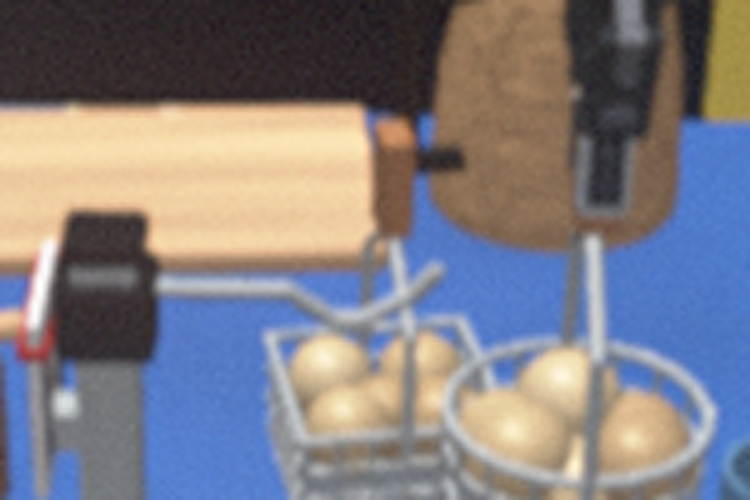

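jog_arm(
  plan=[
    {"x": 0.01, "y": 0, "z": 0, "wx": 0, "wy": 0, "wz": 0},
    {"x": 0.04, "y": 0, "z": 0, "wx": 0, "wy": 0, "wz": 0},
    {"x": 0.08, "y": 0.01, "z": 0, "wx": 0, "wy": 0, "wz": 0},
    {"x": 0.13, "y": 0.01, "z": 0, "wx": 0, "wy": 0, "wz": 0},
    {"x": 0.19, "y": 0.01, "z": 0, "wx": 0, "wy": 0, "wz": 0},
    {"x": 0.25, "y": 0.01, "z": 0, "wx": 0, "wy": 0, "wz": 0},
    {"x": 0.31, "y": 0.01, "z": 0, "wx": 0, "wy": 0, "wz": 0},
    {"x": 0.37, "y": 0.01, "z": 0, "wx": 0, "wy": 0, "wz": 0},
    {"x": 0.43, "y": 0.01, "z": 0, "wx": 0, "wy": 0, "wz": 0},
    {"x": 0.48, "y": 0.01, "z": 0, "wx": 0, "wy": 0, "wz": 0},
    {"x": 0.51, "y": 0.01, "z": 0, "wx": 0, "wy": 0, "wz": 0},
    {"x": 0.51, "y": 0.01, "z": 0, "wx": 0, "wy": 0, "wz": 0},
  ],
)

```text
t: 8.6
eef_pos: [0.5592, -0.0475, 0.2944]
tool_rot: [0.0, 1.0, 0.008, -0.001]
contact_force: [-0.3, 1.0, -4.8]
gripper_width: 0.342
```

Run:
```python
from h import *
s=cams.read_camera("side");save("c2.png",cv2.resize(s[130:230,220:370],(750,500),interpolation=cv2.INTER_CUBIC))
o=monitor.get_obs();print(o["eef_pos"],o["contact_force"],o["torque"],o["t"])
togo([.558,-.05,.295],90)
```

```text
[ 0.55817958 -0.04770037  0.29439953] [-0.27822759 -0.13164405 -4.45346922] [-0.00731767  0.11342269 -0.00102812] 8.65
shift [-0.001  0.011 -0.003] turn [0.    0.001 0.005]
```

View pics/c2.png

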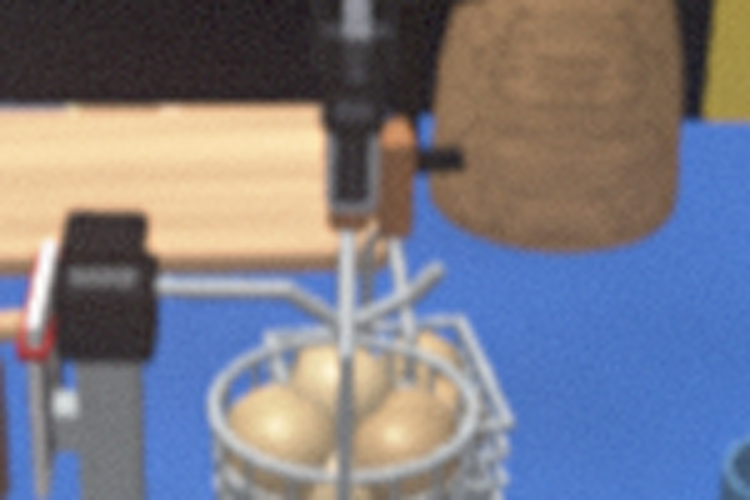

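The handle now stands over the hook's low point, both at about column 348. Lowering in stages.

jog_arm(
  plan=[
    {"x": 0, "y": 0.005, "z": 0.01, "wx": 0, "wy": 0, "wz": 0},
    {"x": 0, "y": 0.01, "z": 0.03, "wx": 0, "wy": 0, "wz": 0},
    {"x": 0, "y": 0.01, "z": 0.05, "wx": 0, "wy": 0, "wz": 0},
    {"x": 0, "y": 0.01, "z": 0.07, "wx": 0, "wy": 0, "wz": 0},
    {"x": 0, "y": 0.01, "z": 0.09, "wx": 0, "wy": 0, "wz": 0},
    {"x": 0, "y": 0.01, "z": 0.11, "wx": 0, "wy": 0, "wz": 0},
    {"x": 0, "y": 0.01, "z": 0.13, "wx": 0, "wy": 0, "wz": 0},
    {"x": 0, "y": 0.01, "z": 0.15, "wx": 0, "wy": 0, "wz": 0},
    {"x": 0, "y": 0.01, "z": 0.165, "wx": 0, "wy": 0, "wz": 0},
    {"x": 0, "y": 0.01, "z": 0.18, "wx": 0, "wy": 0, "wz": 0},
    {"x": 0, "y": 0.01, "z": 0.19, "wx": 0, "wy": 0, "wz": 0},
    {"x": 0, "y": 0.01, "z": 0.19, "wx": 0, "wy": 0, "wz": 0},
  ],
)

```text
t: 9.65
eef_pos: [0.5579, -0.0496, 0.2559]
tool_rot: [0.0, 1.0, 0.008, -0.002]
contact_force: [-0.2, -0.1, -4.6]
gripper_width: 0.342
```

jog_arm(
  plan=[
    {"x": 0, "y": 0, "z": 0.005, "wx": 0, "wy": 0, "wz": 0},
    {"x": 0, "y": 0, "z": 0.01, "wx": 0, "wy": 0, "wz": 0},
    {"x": 0, "y": 0, "z": 0.015, "wx": 0, "wy": 0, "wz": 0},
    {"x": 0, "y": 0, "z": 0.02, "wx": 0, "wy": 0, "wz": 0},
    {"x": 0, "y": 0, "z": 0.025, "wx": 0, "wy": 0, "wz": 0},
    {"x": 0, "y": 0, "z": 0.03, "wx": 0, "wy": 0, "wz": 0},
    {"x": 0, "y": 0, "z": 0.035, "wx": 0, "wy": 0, "wz": 0},
    {"x": 0, "y": 0, "z": 0.04, "wx": 0, "wy": 0, "wz": 0},
    {"x": 0, "y": 0, "z": 0.045, "wx": 0, "wy": 0, "wz": 0},
    {"x": 0, "y": 0, "z": 0.05, "wx": 0, "wy": 0, "wz": 0},
    {"x": 0, "y": 0, "z": 0.055, "wx": 0, "wy": 0, "wz": 0},
    {"x": 0, "y": 0, "z": 0.06, "wx": 0, "wy": 0, "wz": 0},
  ],
)

```text
t: 10.65
eef_pos: [0.5579, -0.0497, 0.2439]
tool_rot: [0.0, 1.0, 0.008, -0.002]
contact_force: [-0.4, -0.4, -2.3]
gripper_width: 0.343
```

jog_arm(
  plan=[
    {"x": 0, "y": 0, "z": 0.005, "wx": 0, "wy": 0, "wz": 0},
    {"x": 0, "y": 0, "z": 0.01, "wx": 0, "wy": 0, "wz": 0},
    {"x": 0, "y": 0, "z": 0.015, "wx": 0, "wy": 0, "wz": 0},
    {"x": 0, "y": 0, "z": 0.02, "wx": 0, "wy": 0, "wz": 0},
    {"x": 0, "y": 0, "z": 0.025, "wx": 0, "wy": 0, "wz": 0},
    {"x": 0, "y": 0, "z": 0.03, "wx": 0, "wy": 0, "wz": 0},
    {"x": 0, "y": 0, "z": 0.035, "wx": 0, "wy": 0, "wz": 0},
    {"x": 0, "y": 0, "z": 0.04, "wx": 0, "wy": 0, "wz": 0},
    {"x": 0, "y": 0, "z": 0.045, "wx": 0, "wy": 0, "wz": 0},
    {"x": 0, "y": 0, "z": 0.05, "wx": 0, "wy": 0, "wz": 0},
    {"x": 0, "y": 0, "z": 0.055, "wx": 0, "wy": 0, "wz": 0},
    {"x": 0, "y": 0, "z": 0.06, "wx": 0, "wy": 0, "wz": 0},
  ],
)

```text
t: 11.65
eef_pos: [0.558, -0.0498, 0.232]
tool_rot: [0.0, 1.0, 0.008, -0.001]
contact_force: [-0.6, -0.8, 0.4]
gripper_width: 0.343
```

Run:
```python
from h import *
for i in range(5):
    s=cams.read_camera("side");o=monitor.get_obs();print(o["eef_pos"],o["contact_force"],o["torque"])
```

```text
[ 0.55797346 -0.04972619  0.23173873] [-0.07854082 -0.72979289 -1.50123194] [-0.09098807  0.03120122 -0.04966026]
[ 0.55798587 -0.04972044  0.23183863] [-0.29816826  0.11471392 -0.82204441] [-0.17878576  0.06115337  0.06670396]
[ 0.55798779 -0.04974658  0.23195142] [-0.59135981 -1.28055858 -0.84632053] [-0.0765014   0.05866988 -0.03519675]
[ 0.55798645 -0.04975937  0.23195449] [-0.53232024 -0.11575505 -1.37913417] [-0.12462964  0.04264643 -0.02430248]
[ 0.55799393 -0.04972558  0.2319951 ] [-0.43886906  0.57314259 -0.86587076] [-0.08130872  0.03600553 -0.0023008 ]
```

jog_arm(
  plan=[
    {"x": 0, "y": 0, "z": 0.005, "wx": 0, "wy": 0, "wz": 0},
    {"x": 0, "y": 0, "z": 0.01, "wx": 0, "wy": 0, "wz": 0},
    {"x": 0, "y": 0, "z": 0.015, "wx": 0, "wy": 0, "wz": 0},
    {"x": 0, "y": 0, "z": 0.02, "wx": 0, "wy": 0, "wz": 0},
    {"x": 0, "y": 0, "z": 0.025, "wx": 0, "wy": 0, "wz": 0},
    {"x": 0, "y": 0, "z": 0.025, "wx": 0, "wy": 0, "wz": 0},
  ],
)

```text
t: 12.4
eef_pos: [0.558, -0.0498, 0.2268]
tool_rot: [0.0, 1.0, 0.008, -0.001]
contact_force: [-0.2, -0.6, 0.1]
gripper_width: 0.343
```

Run:
```python
from h import *
F=[]
for i in range(14):
    s=cams.read_camera("side");o=monitor.get_obs();F.append(o["contact_force"])
print(np.mean(F,0),np.std(F,0),o["eef_pos"],o["t"])
save("c3.png",np.hstack([cv2.resize(s[130:230,220:370],(450,300)),cv2.resize(cams.read_camera("scene")[170:330,180:340],(300,300))]))
```

```text
[-0.29823667 -0.66522849  0.0550629 ] [0.49244195 0.46986667 0.38743747] [ 0.55798327 -0.0497634   0.22699046] 13.1
```

View pics/c3.png

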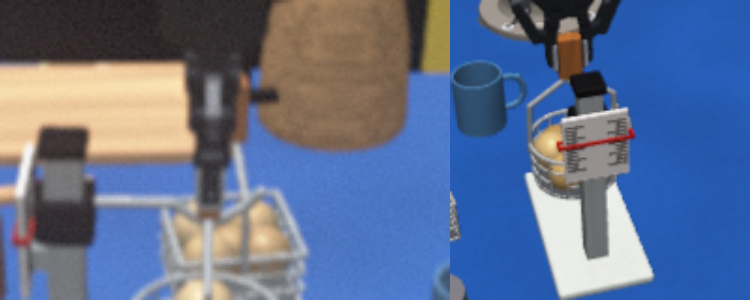

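The carriage has sunk with the hook, the wire sits in the hook's dip, and the arm carries about 0 N. Releasing.

jog_arm(
  plan=[
    {"x": 0, "y": 0, "z": 0, "wx": 0, "wy": 0, "wz": 0},
    {"x": 0, "y": 0, "z": 0, "wx": 0, "wy": 0, "wz": 0},
    {"x": 0, "y": 0, "z": 0, "wx": 0, "wy": 0, "wz": 0},
    {"x": 0, "y": 0, "z": 0, "wx": 0, "wy": 0, "wz": 0},
  ],
  grip_force=20,
)

```text
t: 13.48
eef_pos: [0.558, -0.0498, 0.227]
tool_rot: [0.0, 1.0, 0.008, -0.001]
contact_force: [0.2, -1.6, 0.4]
gripper_width: 0.343
```

jog_arm(
  plan=[
    {"x": 0, "y": 0, "z": 0, "wx": 0, "wy": 0, "wz": 0},
    {"x": 0, "y": 0, "z": 0, "wx": 0, "wy": 0, "wz": 0},
    {"x": 0, "y": 0, "z": 0, "wx": 0, "wy": 0, "wz": 0},
    {"x": 0, "y": 0, "z": 0, "wx": 0, "wy": 0, "wz": 0},
    {"x": 0, "y": 0, "z": 0, "wx": 0, "wy": 0, "wz": 0},
    {"x": 0, "y": 0, "z": 0, "wx": 0, "wy": 0, "wz": 0},
    {"x": 0, "y": 0, "z": 0, "wx": 0, "wy": 0, "wz": 0},
    {"x": 0, "y": 0, "z": 0, "wx": 0, "wy": 0, "wz": 0},
  ],
  hand=0.7,
)

```text
t: 14.15
eef_pos: [0.558, -0.0497, 0.227]
tool_rot: [0.0, 1.0, 0.008, -0.001]
contact_force: [-0.4, -0.0, -0.5]
gripper_width: 0.853
```

Run:
```python
from h import *
o=monitor.get_obs();print(o["contact_force"],o["gripper_width"],o["t"])
im=cams.read_camera("wrist");s=cams.read_camera("side")[130:270,220:370]
save("c4.png",np.hstack([im[100:400,80:460],cv2.resize(s,(321,300))]))
```

```text
[-0.37142885 -0.03869252 -0.52091042] 0.852621648967865 14.15
```

View pics/c4.png

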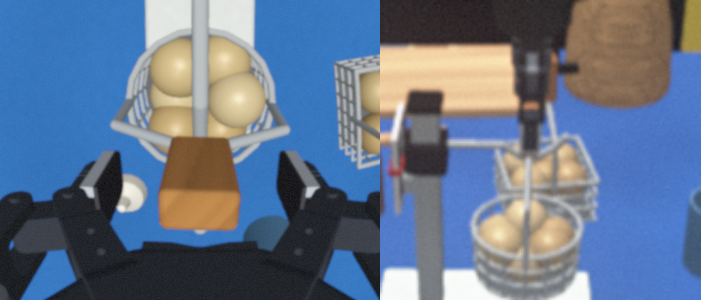

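The block is free between the open fingers, hanging level with a clear gap on both sides. Rising straight up.

jog_arm(
  plan=[
    {"x": 0, "y": 0, "z": -0.02, "wx": 0, "wy": 0, "wz": 0},
    {"x": 0, "y": 0, "z": -0.05, "wx": 0, "wy": 0, "wz": 0},
    {"x": 0, "y": 0, "z": -0.1, "wx": 0, "wy": 0, "wz": 0},
    {"x": 0, "y": 0, "z": -0.16, "wx": 0, "wy": 0, "wz": 0},
    {"x": 0, "y": 0, "z": -0.23, "wx": 0, "wy": 0, "wz": 0},
    {"x": 0, "y": 0, "z": -0.3, "wx": 0, "wy": 0, "wz": 0},
    {"x": 0, "y": 0, "z": -0.38, "wx": 0, "wy": 0, "wz": 0},
    {"x": 0, "y": 0, "z": -0.46, "wx": 0, "wy": 0, "wz": 0},
    {"x": 0, "y": 0, "z": -0.54, "wx": 0, "wy": 0, "wz": 0},
    {"x": 0, "y": 0, "z": -0.62, "wx": 0, "wy": 0, "wz": 0},
    {"x": 0, "y": 0, "z": -0.68, "wx": 0, "wy": 0, "wz": 0},
    {"x": 0, "y": 0, "z": -0.7, "wx": 0, "wy": 0, "wz": 0},
  ],
)

```text
t: 15.25
eef_pos: [0.5593, -0.0499, 0.3702]
tool_rot: [0.0, 1.0, 0.008, 0.001]
contact_force: [0.5, -0.3, 0.3]
gripper_width: 0.847
```

jog_arm(
  plan=[
    {"x": 0, "y": 0, "z": 0, "wx": 0, "wy": 0, "wz": 0},
    {"x": 0, "y": 0, "z": 0, "wx": 0, "wy": 0, "wz": 0},
    {"x": 0, "y": 0, "z": 0, "wx": 0, "wy": 0, "wz": 0},
    {"x": 0, "y": 0, "z": 0, "wx": 0, "wy": 0, "wz": 0},
    {"x": 0, "y": 0, "z": 0, "wx": 0, "wy": 0, "wz": 0},
    {"x": 0, "y": 0, "z": 0, "wx": 0, "wy": 0, "wz": 0},
    {"x": 0, "y": 0, "z": 0, "wx": 0, "wy": 0, "wz": 0},
    {"x": 0, "y": 0, "z": 0, "wx": 0, "wy": 0, "wz": 0},
    {"x": 0, "y": 0, "z": 0, "wx": 0, "wy": 0, "wz": 0},
    {"x": 0, "y": 0, "z": 0, "wx": 0, "wy": 0, "wz": 0},
    {"x": 0, "y": 0, "z": 0, "wx": 0, "wy": 0, "wz": 0},
    {"x": 0, "y": 0, "z": 0, "wx": 0, "wy": 0, "wz": 0},
  ],
)

```text
t: 16.25
eef_pos: [0.5593, -0.0499, 0.3703]
tool_rot: [0.0, 1.0, 0.008, 0.001]
contact_force: [0.5, 0.8, -0.2]
gripper_width: 0.851
```

Run:
```python
from h import *
L=[];I=[]
for i in range(14):
    im=cams.read_camera("scene");I.append(im[150:330,120:400].astype(float))
    if i%2==0:
        r=finder.find_in("scene","round_basket_grip")[:1];L.append(r[0]["bbox"] if r else None)
print(L);print("frame diffs",[round(np.abs(cv2.GaussianBlur(I[i]-I[0],(5,5),0)).max(),1) for i in range(1,14)])
s=cams.read_camera("side");o=monitor.get_obs();print(o["t"],o["eef_pos"])
for t in("hook_seat","round_basket_grip","square_basket_grip"):
    P=[]
    for c in("scene","side"):
        cams.read_camera(c);P.append(finder.place_of(c,t)[:1])
    if all(P):print(t,tri([(cams.get_calibration(c),p[0]["location"]) for c,p in zip(("scene","side"),P)]))
save("c5.png",np.hstack([cv2.resize(s[130:270,220:370],(375,350)),cv2.resize(im[150:330,120:320],(389,350))]))
```

```text
[[218.5, 185.7, 49.2, 92.2], [217.3, 188.7, 48.4, 88.4], [217.7, 186.2, 48.0, 89.0], [221.8, 186.0, 47.2, 92.8], [220.0, 186.6, 47.5, 89.5], [220.4, 188.9, 46.9, 88.1], [235.3, 228.6, 25.6, 21.9]]
frame diffs [np.float64(1.2), np.float64(1.1), np.float64(1.0), np.float64(1.0), np.float64(0.9), np.float64(1.2), np.float64(1.3), np.float64(1.2), np.float64(1.1), np.float64(1.2), np.float64(1.3), np.float64(1.1), np.float64(1.0)]
17.35 [ 0.55934564 -0.04987328  0.37025436]
hook_seat (array([ 0.52561008, -0.25821458,  0.12877149]), np.float64(0.07223350375489512))
round_basket_grip (array([ 0.54985192, -0.04862959,  0.22726978]), np.float64(0.019293833047393568))
square_basket_grip (array([ 0.53345234, -0.27525904,  0.18654301]), np.float64(0.0022271220358739525))
```

View pics/c5.png

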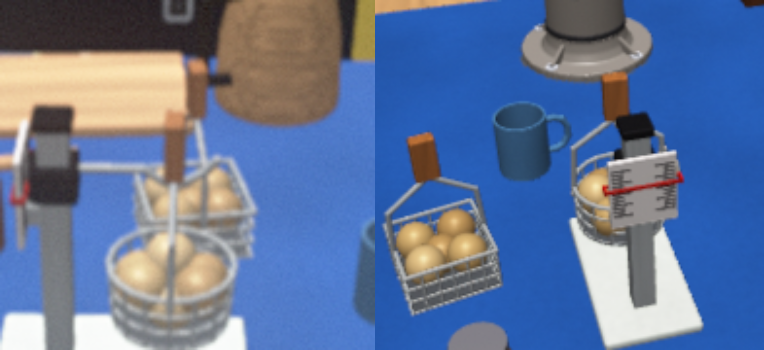

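The basket hangs freely from the hook and the square one is unmoved. Frame differences are only noise, so the pointer is at rest. Handing in.

```bash
python3 -c "
from station import bot;print(bot.hand_in())"
```

```text
the job is handed in; nothing more can be done
None
```

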